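# Ballast the pull gauge and pull it to its index

## Task

Get the spring pull gauge ready and check its pull: first put the two spare bush weights, standing upright, fully down into the two empty ballast pockets along the front of the stand, leaving the weights already there and the things round about alone. Only then take the gauge's sloping slide by its grip and pull it down until its pointer is level with the brass index, without pulling past it, and hold it there for a full second. Ease it all the way back home, never letting it snap, and let go.

Things in the scene. Friction and masses are not known exactly. Their poses are not given: they have to be found in the camera images.
- stand: fixed pull-gauge stand. Origin on the work surface under the middle of the row of four ballast pockets; x points away from the robot, y left, z up. Aluminium pocket block 76 (x) x 290 (y) x 16 mm high, centred on the origin. Behind it a grey face 120 mm wide slopes up at 30 degrees, its lower edge at x 60, z 24 mm, its upper end at x 307, z 167 mm
- guard_top (a point): middle of the top edge of the steel guard plate, 120 mm wide, 160 mm high, square to the sloping face 78 mm up-slope of the grip's home; it leans over the grip towards the robot, so the grip cannot be reached straight from above, but can with the tool tilted about 30 degrees (square to the slope)
- pocket0 (a point): centre of the floor of ballast pocket 0 (0 leftmost to 3 rightmost, 70 mm apart), at x 0, y 105, z 6 mm in the stand's frame. Square pocket 43 x 43 mm, 10 mm deep, rim at z 16 mm
- pocket1 (a point): centre of the floor of ballast pocket 1 (0 leftmost to 3 rightmost, 70 mm apart), at x 0, y 35, z 6 mm in the stand's frame. Square pocket 43 x 43 mm, 10 mm deep, rim at z 16 mm
- pocket2 (a point): centre of the floor of ballast pocket 2 (0 leftmost to 3 rightmost, 70 mm apart), at x 0, y -35, z 6 mm in the stand's frame. Square pocket 43 x 43 mm, 10 mm deep, rim at z 16 mm
- pocket3 (a point): centre of the floor of ballast pocket 3 (0 leftmost to 3 rightmost, 70 mm apart), at x 0, y -105, z 6 mm in the stand's frame. Square pocket 43 x 43 mm, 10 mm deep, rim at z 16 mm
- weight_a: bush weight: dark steel bush with a bore, 37 mm diameter, 42 mm high, 0.22 kg, origin at the centre of its underside; stands in one of the four pockets at the start (which one varies), to be left there
- weight_b: bush weight: dark steel bush with a bore, 37 mm diameter, 42 mm high, 0.22 kg, origin at the centre of its underside; stands in one of the four pockets at the start (which one varies), to be left there
- weight_c: bush weight: dark steel bush with a bore, 37 mm diameter, 42 mm high, 0.22 kg, origin at the centre of its underside; a loose spare standing on the work surface to the left or right of the stand; either spare may go in either empty pocket
- weight_d: bush weight: dark steel bush with a bore, 37 mm diameter, 42 mm high, 0.22 kg, origin at the centre of its underside; a loose spare standing on the work surface to the left or right of the stand; either spare may go in either empty pocket
- grip (a point): middle of the grip on the slide: ribbed dark block 16 mm along the slope, 30 mm across, reaching from 10 to 50 mm off the sloping face; this point is 35 mm off the face, where the fingers may close. The point's axes: x up the slope, y left, z square out of the sloping face
- pointer (a point): tip of the slide's thin pointer bar, 40 mm to the right of the slide's centre line (-y), over the white scale strip; axes as for the grip
- index_tip (a point): tip of the small brass index on the scale, 9 mm high, 16 mm along the slope, set 30 to 60 mm down-slope of the pointer's home; the pointer is level with it when the two have the same place along the slope (x of these axes)
- slide (a joint): how far the slide is pulled down the slope, m: 0 fully home, 0.080 at its stop. A spring draws it home: about 4 N at home, 8 N at 60 mm
- collet: bystander: bright tapered collet, 39 mm diameter, 46 mm high, standing near the stand; origin at the centre of its underside
- nut: bystander: black hexagon nut 33 x 38 x 20 mm lying in front; origin at the centre of its underside
- wrench: bystander: flat open-end wrench 144 mm long, 7 mm thick, lying at the back left; origin at the centre of its underside
There are look-alikes about, which are no part of the job. Leave any blue look-alike of the weight_c alone. Leave any blue look-alike of the weight_b alone.

How it is judged:
On the way, in this order (a step that is already met when the one before it is completed fails the run):
1. every ballast pocket holds one bush weight, upright and fully down, the slide still home (z of each of weight_a, weight_b, weight_c, weight_d in the frame of stand below 0.009 m and x of weight_a in the frame of stand between -0.008 and 0.008 m and x of weight_b in the frame of stand between -0.008 and 0.008 m and x of weight_c in the frame of stand between -0.008 and 0.008 m and x of weight_d in the frame of stand between -0.008 and 0.008 m and y of weight_a in the frame of stand between -0.115 and 0.115 m and y of weight_b in the frame of stand between -0.115 and 0.115 m and y of weight_c in the frame of stand between -0.115 and 0.115 m and y of weight_d in the frame of stand between -0.115 and 0.115 m and angle between each of weight_a, weight_b, weight_c, weight_d's own z axis and vertical below 0.12 rad and value of joint slide below 0.006 m), for 0.3 s.
2. the slide is held with its pointer level with the index, within 4 mm, for most of a second (z of each of weight_a, weight_b, weight_c, weight_d in the frame of stand below 0.009 m and x of weight_a in the frame of stand between -0.008 and 0.008 m and x of weight_b in the frame of stand between -0.008 and 0.008 m and x of weight_c in the frame of stand between -0.008 and 0.008 m and x of weight_d in the frame of stand between -0.008 and 0.008 m and y of weight_a in the frame of stand between -0.115 and 0.115 m and y of weight_b in the frame of stand between -0.115 and 0.115 m and y of weight_c in the frame of stand between -0.115 and 0.115 m and y of weight_d in the frame of stand between -0.115 and 0.115 m and angle between each of weight_a, weight_b, weight_c, weight_d's own z axis and vertical below 0.12 rad and x of pointer in the frame of index_tip between -0.004 and 0.004 m), for 0.8 s.
3. the slide is back home (value of joint slide below 0.004 m), for 0.2 s.
At the end, for the whole second after the job is handed in: Each of the four pockets holds a bush weight, upright (within 7 degrees), and fully down (underside within 3 mm of the pocket floor), which is so when all four weights stand that low within the row of pockets; the slide is fully home (within 4 mm); all at rest (z of each of weight_a, weight_b, weight_c, weight_d in the frame of stand below 0.009 m and x of weight_a in the frame of stand between -0.008 and 0.008 m and x of weight_b in the frame of stand between -0.008 and 0.008 m and x of weight_c in the frame of stand between -0.008 and 0.008 m and x of weight_d in the frame of stand between -0.008 and 0.008 m and y of weight_a in the frame of stand between -0.115 and 0.115 m and y of weight_b in the frame of stand between -0.115 and 0.115 m and y of weight_c in the frame of stand between -0.115 and 0.115 m and y of weight_d in the frame of stand between -0.115 and 0.115 m and angle between each of weight_a, weight_b, weight_c, weight_d's own z axis and vertical below 0.12 rad and value of joint slide below 0.004 m and linear speed of each of weight_a, weight_b, weight_c, weight_d below 0.02 m/s); the robot touches nothing.
It fails at once if the slide is pulled (over 10 mm) before all the pockets are filled (value of joint slide above 0.01 m and not (z of each of weight_a, weight_b, weight_c, weight_d in the frame of stand below 0.009 m and x of weight_a in the frame of stand between -0.008 and 0.008 m and x of weight_b in the frame of stand between -0.008 and 0.008 m and x of weight_c in the frame of stand between -0.008 and 0.008 m and x of weight_d in the frame of stand between -0.008 and 0.008 m and y of weight_a in the frame of stand between -0.115 and 0.115 m and y of weight_b in the frame of stand between -0.115 and 0.115 m and y of weight_c in the frame of stand between -0.115 and 0.115 m and y of weight_d in the frame of stand between -0.115 and 0.115 m and angle between each of weight_a, weight_b, weight_c, weight_d's own z axis and vertical below 0.12 rad)).
It fails at once if the pointer is pulled more than 8 mm past the index (x of pointer in the frame of index_tip below -0.008 m).
It fails at once if the slide snaps back (faster than 0.3 m/s) (velocity of joint slide below -0.3 m/s).
It fails at once if a weight that was already in its pocket is shifted over 12 mm, the index over 4 mm, or the collet, nut or wrench over 20 mm (distance of any of weight_a, weight_b from where it was at the start of the episode above 0.012 m or distance of index_tip from where it was at the start of the episode above 0.004 m or distance of any of collet, nut, wrench from where it was at the start of the episode above 0.02 m).
It also fails if it takes over 67 s, if anything falls off the work surface, if the arm or the gripper's body presses on something with over 40 N, if the wrist force passes 120 N, or if a joint passes its speed limit or range.

## Robot

A 7-joint arm with a two-finger parallel gripper is mounted at the origin on a cart in front of the work surface, level with it; the furniture and walls round the work are solid. World frame = base frame: x ahead of the robot, y to its left, z up, the work surface at z = 0. Lengths are in m, angles in rad, forces in N, time in s.
With the tool pointing down it reaches from about 0.425 to 0.875 m from the base axis. Payload 4.7 kg.
Tool frame: the origin (TCP) lies between the finger pads; the fingertips stand 19 mm ahead of it and the grasp point (between the pads) is the TCP (ctrl.tip_extent is the distance from the TCP to the fingertips, in m); z points along the fingers, y is the line along which they close (so a half turn about z gives the same grasp; the last joint's range is limited). The gripper opens to 87 mm and grips with 3 to 60 N. Pads are 19 mm wide; open, the fingers measure 117 mm over their backs; the gripper's body (75 mm by 190 mm) begins 51 mm behind the grasp point.
Start: joints at [1.143, 0.321, -0.07, 1.45, 0.023, 1.371, -0.057], TCP at [0.278, -0.588, 0.242] pointing down, gripper open.
Joint ranges: [-2.86, 2.86], [-0.3, 2.09], [-1.38, 1.24], [0.06, 2.45], [-1.56, 4.7], [0.09, 2.05], [-2.69, 2.69]. Speed limits (rad/s): [2.57, 2.57, 3.14, 3.14, 3.14, 3.14, 3.14].

## Interface

Orientations are given as a rotation vector (axis times angle).
In Python, from bench import ctrl gives the robot as it stands.
- The arm moves only by the shell command python3 -m crank 'ROWS' [OPENING] [FORCE]. ROWS is JSON, a list of rows, each an object of numbers: "tx", "ty", "tz": the shift along the tool's x, y, z in mm; "turn": the turn about the tool's z in units of 5 degrees (1.0 is 5 degrees). In form: [{"tx": .., "ty": .., "tz": .., "turn": ..}, ...]. A call has 1 to 5 rows; each row is the pose to reach, as a shift and turn from the pose commanded when the call began, along the tool's axes at that moment; what a row does not reach only later rows make up. A row lasts 1/8 s, in which the tool goes at most 62.5 mm and 10.7 degrees, less where a joint would pass 70% of its speed; a pose out of reach is approached as far as the arm can. A call with a gripper value outside its range is refused whole. OPENING is the finger opening in mm, from 0 to 87, set as the call begins (- or left out, the last holds). The fingers move at their own pace and stop on an object; FORCE is the grip in N (left out, the last holds). Time passes only in rows, so rows that repeat a pose let the fingers close. It gives the time, the measured TCP pose, the force, the opening and the grip force at its end, in the units of the state.
- ctrl.get_state(): the state, without advancing time (a new reading comes with each control period).
- ctrl.get_image(name): name is "side" or "top" or "wrist"; returns (picture, depth): 420x560x3 uint8, red, green, blue; 420x560 float32, m along the optical axis (not along the pixel's ray), 0 where there is no reading.
- ctrl.camera_model(name): a dict with "intrinsics" (3x3 intrinsics, pixels), "origin" and "orientation" of the camera in the world. Camera axes: x right, y down, z forward; pixel columns grow to the right and rows downward; lengths in m; the calibration is good to about 2 mm. A picture is of the moment at which its call begins: read the wrist's pose just before it. camera_model takes no time and is no camera call; for the wrist camera it gives the pose at the moment of the call.
- ctrl.close_job(): hands the job in; it is judged then, once.
Trained networks look in the newest picture that a camera, given by its name, has taken for a name from the list of things; names that differ only in an ending like _2 or _b are one class to them, and where a whole thing is asked for, a point or a joint stands for the part that bears it (a point fixed in the world has none). Each returns a list of dicts, best first, with "confidence" (0 to 1); they miss things now and then, are a little off and sometimes report something else, mostly with a low value. They report only what shows in the picture. A call takes as long as a camera call. They do not tell look-alikes from the thing itself.
- ctrl.recognise(camera, query): "xyz" ([x, y, z] in m, in world coordinates, good to about 4 mm: the middle of the surface that is visible of it).
- ctrl.mark_of(camera, query): "xyz" ([x, y, z] in m, in world coordinates, good to about 4 mm: a listed point, or the origin of a listed thing).
The state is a dict: "time": time; "joint_positions": joint angles; "qd": joint speeds; "joint_torque": joint torques, N m; "position": TCP position; "tool_rot": TCP orientation; "ft_force": force on the tool from outside, world axes, zero at the start; "torque": the same for the moment, N m; "grip_width": opening from 0.0 (shut) to 1.0 (fully open); "grip_force": force on a finger pad.
Only numpy, scipy, OpenCV 4.12 (cv2) and the standard library are available. Lean on these libraries where they do the work, as an engineer would, in place of code of your own. Each camera call takes 0.05 s, during which the arm holds its last target. There are 200 camera calls.

## Working session

There is one attempt and no reset: what is moved stays moved. The work goes in short steps, Python scripts to look and compute and a shell command to move; the robot and the scene stay as the last step left them, time stands still between calls to the robot, and variables do not carry over. Pictures are saved under pics/ and viewed, at most 11 in all, crops included, and the job is handed in when it is done.

```bash
mkdir -p pics
cat > h.py <<'E'
import numpy as np, cv2
from scipy.spatial.transform import Rotation as R
from bench import ctrl
def snap(cam,fn):
    im,d=ctrl.get_image(cam); cv2.imwrite('pics/'+fn,im[:,:,::-1]); np.save('/tmp/'+cam+'_d.npy',d); return im,d
def Rc(m):
    o=np.array(m['orientation'],float); return o if o.shape==(3,3) else R.from_rotvec(o).as_matrix()
def proj(cam,p):
    m=ctrl.camera_model(cam); K=np.array(m['intrinsics']); q=K@(Rc(m).T@(np.array(p)-m['origin'])); return np.round(q[:2]/q[2],0)
def cloud(cam,d):
    m=ctrl.camera_model(cam); K=np.array(m['intrinsics']); v,u=np.mgrid[:420,:560]
    c=np.stack([(u-K[0,2])/K[0,0]*d,(v-K[1,2])/K[1,1]*d,d],-1); return c@Rc(m).T+np.array(m['origin'])
def togo(p,rot=None):
    s=ctrl.get_state(); T=R.from_rotvec(s['tool_rot']).as_matrix(); 
    return np.round(T.T@(np.array(p)-s['position'])*1000,1)
E
python3 - <<'E'
from h import *
print(ctrl.get_state()); print(ctrl.camera_model('top'))
for c in ('top','side'):
    snap(c,c+'0.png')
    for q in ['pocket0','pocket1','pocket2','pocket3','weight_a','grip','pointer','index_tip','guard_top','collet','nut','wrench','stand']:
        for r in ctrl.mark_of(c,q): print(c,q,np.round(r['xyz'],3),round(r['confidence'],2),proj(c,r['xyz']))
E
cd pics; python3 -c "
import cv2;a=cv2.imread('top0.png');b=cv2.imread('side0.png');cv2.imwrite('both.png',cv2.vconcat([a,b])[:, :]) "
```

```text
{'time': 0.0, 'joint_positions': array([ 1.14305174,  0.32179533, -0.07007016,  1.45167095,  0.02258842,
        1.37078712, -0.05687499]), 'qd': array([ 2.52044744e-04,  2.32312953e-04,  2.74272230e-05,  6.48310781e-04,
        2.42522668e-03,  1.07955147e-03, -6.87743409e-05]), 'joint_torque': array([-1.32998812e-04, -4.91281128e+01, -4.03564554e-01, -3.12526238e+01,
       -6.36726804e-02,  4.35681792e-02,  1.72794994e-04]), 'position': array([ 0.2776776 , -0.58713586,  0.24048136]), 'tool_rot': array([-3.06346250e+00, -6.88080331e-01,  7.83960314e-04]), 'ft_force': array([-0.54506023,  0.93724684,  0.48985809]), 'torque': array([-0.0092029 ,  0.04666631,  0.04938256]), 'grip_force': 0.0, 'grip_width': 0.9990216376799768}
{'intrinsics': array([[471.98853248,   0.        , 271.33961273],
       [  0.        , 471.98853248, 208.10608398],
       [  0.        ,   0.        ,   1.        ]]), 'origin': array([ 0.29170157, -0.04098207,  1.69668119]), 'orientation': array([-2.14891208,  2.13827669, -0.15326055])}
top pocket0 [0.488 0.028 0.005] 0.79 [254. 223.]
top pocket0 [0.474 0.099 
[... 2149 characters left out ...]
[ 0.469  0.259 -0.001] 0.56 [276. 346.]
side weight_a [ 0.448 -0.311 -0.004] 0.49 [319. 216.]
side weight_a [ 0.509 -0.432 -0.   ] 0.46 [306. 196.]
side weight_a [ 0.497 -0.043  0.007] 0.43 [289. 261.]
side weight_a [ 0.558 -0.354  0.004] 0.42 [288. 204.]
side grip [0.65  0.092 0.129] 0.82 [217. 249.]
side grip [0.458 0.164 0.009] 0.21 [289. 314.]
side pointer [0.669 0.057 0.107] 0.78 [216. 247.]
side index_tip [0.635 0.054 0.087] 0.61 [229. 254.]
side guard_top [0.649 0.095 0.274] 0.81 [212. 199.]
side collet [ 0.543  0.317 -0.   ] 0.7 [237. 361.]
side nut [0.675 0.268 0.001] 0.43 [189. 336.]
side wrench [ 0.675  0.269 -0.004] 0.75 [189. 338.]
side stand [0.475 0.058 0.   ] 0.78 [290. 287.]
```

View pics/top0.png

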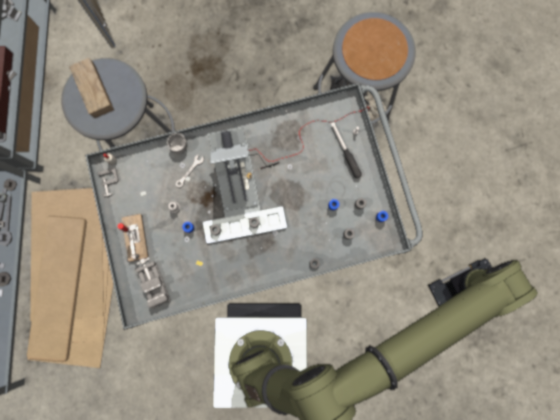

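View pics/side0.png

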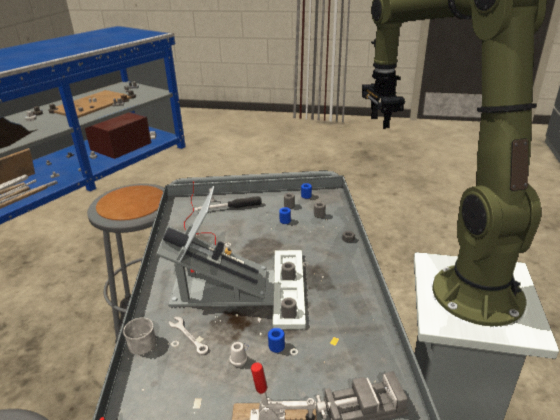

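Run:
```python
from h import *
a=cv2.imread('pics/top0.png');b=cv2.imread('pics/side0.png')
c1=cv2.resize(a[170:280,170:400],None,fx=3,fy=2.7); c2=cv2.resize(b[170:370,200:360],(345,297),interpolation=cv2.INTER_CUBIC)
cv2.imwrite('pics/crop1.png',cv2.vconcat([c1,cv2.copyMakeBorder(c2,0,0,0,690-345,cv2.BORDER_CONSTANT)]))
for cam in ('top','side'):
    P=cloud(cam,np.load(f'/tmp/{cam}_d.npy')); x,y,z=P[...,0],P[...,1],P[...,2]
    bl=P[(abs(z-.016)<.004)&(x>.35)&(x<.6)&(y>-.13)&(y<.25)]
    print(cam,'block',len(bl),cv2.minAreaRect(bl[:,:2].astype(np.float32)*1000))
    for w in [(.555,-.353),(.449,-.309),(.459,.164),(.483,.026),(.555,-.26)]:
        m=(np.hypot(x-w[0],y-w[1])<.03)&(z>.036)&(z<.05); print(cam,w,m.sum(),P[m].mean(0).round(4), (P[m].min(0)+P[m].max(0))/2)
s=ctrl.get_state(); print(R.from_rotvec(s['tool_rot']).as_matrix().round(3))
m=ctrl.camera_model('wrist'); print(m['origin'],Rc(m).round(3),m['intrinsics'][0])
```

```text
top block 991 ((474.3190002441406, 59.526153564453125), (241.51136779785156, 379.0148620605469), 0.3045971393585205)
top (0.555, -0.353) 62 [ 0.5565 -0.351   0.0421] [ 0.55590888 -0.35234788  0.04235416]
top (0.449, -0.309) 59 [ 0.4467 -0.3089  0.0416] [ 0.44703912 -0.30818777  0.04272543]
top (0.459, 0.164) 49 [0.458  0.1629 0.0458] [0.45713245 0.16359922 0.043653  ]
top (0.483, 0.026) 49 [0.4857 0.027  0.0452] [0.48584788 0.02678653 0.04308677]
top (0.555, -0.26) 57 [ 0.5517 -0.2558  0.0417] [ 0.55155622 -0.2559918   0.04234264]
side block 1582 ((526.5972900390625, 68.96099090576172), (174.62527465820312, 297.2922668457031), 11.387450218200684)
side (0.555, -0.353) 51 [ 0.5552 -0.3504  0.0406] [ 0.553663   -0.35094007  0.04124762]
side (0.449, -0.309) 59 [ 0.4465 -0.3067  0.0409] [ 0.44608947 -0.30481777  0.04100392]
side (0.459, 0.164) 163 [0.4564 0.1663 0.0447] [0.45721728 0.16346692 0.04290531]
side (0.483, 0.026) 124 [0.4838 0.0288 0.0445] [0.48399371 0.02624337 0.04300733]
side (0.555, -0.26) 63 [ 0.5499 -0.2555  0.0406] [ 0.55084123 -0.25942396  0.04130907]
[[ 0.904  0.428 -0.   ]
 [ 0.428 -0.904 -0.   ]
 [-0.     0.    -1.   ]]
[ 0.34240943 -0.5554287   0.38570637] [[ 0.428 -0.872 -0.239]
 [-0.904 -0.412 -0.113]
 [ 0.     0.264 -0.964]] [311.21068103   0.         278.18435708]
```

View pics/crop1.png

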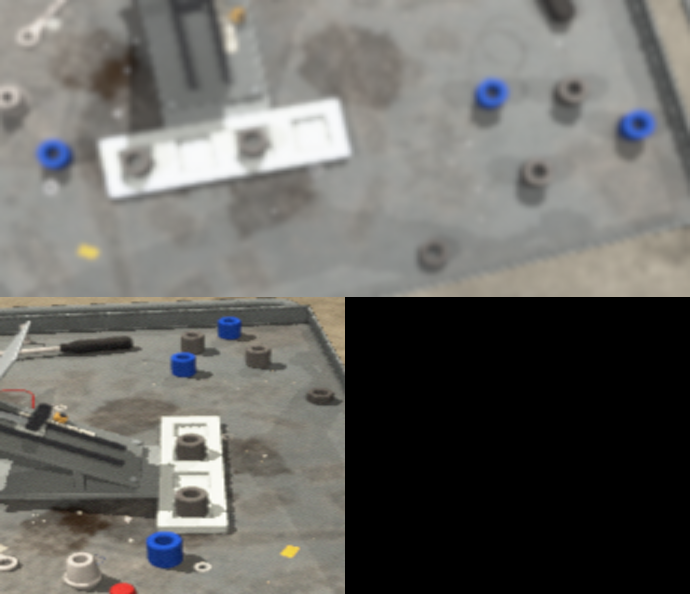

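The two spares are the dark bushes at top px (360,204) and (349,234). The crop confirms them: the blue bushes at (334,205), (381,217) and (188,228) are the look-alikes, and the nut is at (314,265). Pockets 0 (216,231) and 2 (254,223) are filled, so 1 (234,226) and 3 are empty.

```bash
python3 -m crank --help | head -40; python3 -m crank '[{"tx":45,"ty":-30,"tz":0,"turn":-2},{"tx":90,"ty":-60,"tz":0,"turn":-4},{"tx":135,"ty":-90,"tz":0,"turn":-6},{"tx":180,"ty":-120,"tz":0,"turn":-8},{"tx":225,"ty":-150,"tz":0,"turn":-10}]' 87 20
```

```text
time: 2.02
position: [0.4179, -0.3543, 0.2418]
tool_rot: [2.481, 1.926, -0.0]
ft_force: [0.6, 0.3, 0.4]
grip_width: 0.998
grip_force: 0.0invalid input: not JSON, or not a number
```

Run:
```python
from h import *
T=R.from_rotvec(ctrl.get_state()['tool_rot']).as_matrix(); print(T.round(3), np.degrees(np.arctan2(T[1,1],T[0,1])))
print(togo((.447,-.307,.2)))
snap('wrist','w0.png')
for r in ctrl.mark_of('wrist','weight_c'): print(np.round(r['xyz'],4),r['confidence'],proj('wrist',r['xyz']))
```

```text
[[ 0.248  0.969  0.   ]
 [ 0.969 -0.248 -0.001]
 [-0.001  0.001 -1.   ]] -14.36031173799567
[53.  16.4 41.8]
[ 5.590e-01 -3.591e-01  5.000e-04] 0.88 [388. 169.]
[ 0.5507 -0.2619 -0.0029] 0.78 [367.  89.]
[ 0.4519 -0.31    0.0016] 0.73 [295. 151.]
[ 0.5079 -0.4279  0.0025] 0.7 [357. 230.]
```

View pics/w0.png

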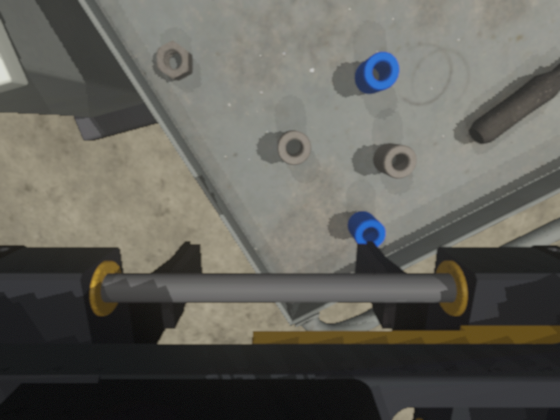

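The wrist view shows spare B at (294,147), spare A at (400,160), blue look-alikes at (378,72) and (368,230), and the nut at (173,60).

```bash
cat >> h.py <<'E'
def tops(pts,z0=.036,z1=.05,cam='wrist',r=.032):
    im,d=ctrl.get_image(cam); P=cloud(cam,d)
    for w in pts:
        m=(np.hypot(P[...,0]-w[0],P[...,1]-w[1])<r)&(P[...,2]>z0)&(P[...,2]<z1)
        q=P[m]; c,rad=cv2.minEnclosingCircle((q[:,:2]*1000).astype(np.float32)); print(w,len(q),'circ',np.round(c,1),round(rad,1),'mid',((q.min(0)+q.max(0))/2*1000).round(1))
E
python3 - <<'E'
from h import *
tops([(.556,-.3525),(.449,-.308)])
E
```

```text
(0.556, -0.3525) 721 circ [ 553.  -357.7] 19.0 mid [ 552.9 -357.9   40.6]
(0.449, -0.308) 672 circ [ 444.1 -313.9] 18.5 mid [ 444.2 -313.8   40.9]
```

```bash
python3 -m crank '[{"tx":20,"ty":6,"tz":20,"turn":-2},{"tx":40,"ty":12,"tz":45,"turn":-4},{"tx":50,"ty":16,"tz":70,"turn":-5.2},{"tx":50,"ty":16,"tz":70,"turn":-5.2}]'
python3 - <<'E'
from h import *
tops([(.448,-.309)]); tops([(.448,-.309)])
for r in ctrl.mark_of('wrist','weight_c'): print(np.round(r['xyz'],4),r['confidence'],proj('wrist',r['xyz']))
print(togo((.446,-.310,.033)),ctrl.get_state()['position'])
E
```

```text
time: 2.68
position: [0.4439, -0.3113, 0.1698]
tool_rot: [-1.991, -2.425, 0.001]
ft_force: [0.4, 0.5, 0.3]
grip_width: 1.0
grip_force: 0.0
(0.448, -0.309) 1015 circ [ 447.1 -310.8] 18.6 mid [ 446.9 -310.6   41.3]
(0.448, -0.309) 1003 circ [ 447.1 -310.2] 18.8 mid [ 446.9 -309.9   40.9]
[ 0.5512 -0.2626 -0.0013] 0.95 [390. 171.]
[ 0.5549 -0.3586  0.0028] 0.82 [369. 258.]
[ 0.5075 -0.4296  0.0056] 0.76 [313. 308.]
[ 0.4515 -0.3127 -0.0038] 0.67 [285. 199.]
[  3.3   1.4 139.7] [ 0.44511761 -0.31329568  0.17267666]
```

```bash
python3 -m crank '[{"tx":2,"ty":2,"tz":50},{"tx":2,"ty":2,"tz":100},{"tx":2,"ty":2,"tz":138},{"tx":2,"ty":2,"tz":138}]'; python3 -m crank '[{"tx":0},{"tx":0},{"tx":0},{"tx":0}]' 30 25
```

```text
$[0]: bad value
$[0]: bad value
```

```bash
python3 -m crank '[{"tx":2,"ty":2,"tz":50,"turn":0},{"tx":2,"ty":2,"tz":100,"turn":0},{"tx":2,"ty":2,"tz":138,"turn":0},{"tx":2,"ty":2,"tz":138,"turn":0}]'; python3 -m crank '[{"tx":0,"ty":0,"tz":0,"turn":0},{"tx":0,"ty":0,"tz":0,"turn":0},{"tx":0,"ty":0,"tz":0,"turn":0},{"tx":0,"ty":0,"tz":0,"turn":0}]' 30 25
```

```text
time: 3.32
position: [0.4449, -0.3092, 0.0319]
tool_rot: [-1.992, -2.424, 0.001]
ft_force: [-0.6, 0.4, 0.1]
grip_width: 1.002
grip_force: 0.0
time: 3.82
position: [0.4473, -0.3095, 0.0343]
tool_rot: [1.991, 2.428, -0.0]
ft_force: [0.7, -1.2, -0.3]
grip_width: 0.63
grip_force: 0.0
```

```bash
python3 -m crank '[{"tx":0,"ty":0,"tz":0,"turn":0},{"tx":0,"ty":0,"tz":0,"turn":0},{"tx":0,"ty":0,"tz":0,"turn":0},{"tx":0,"ty":0,"tz":0,"turn":0}]';python3 -m crank '[{"tx":0,"ty":0,"tz":-50,"turn":0},{"tx":0,"ty":0,"tz":-110,"turn":0},{"tx":50,"ty":30,"tz":-140,"turn":0},{"tx":105,"ty":55,"tz":-140,"turn":0},{"tx":150,"ty":75,"tz":-140,"turn":0}]'; python3 -m crank '[{"tx":0,"ty":0,"tz":0,"turn":0},{"tx":0,"ty":0,"tz":0,"turn":0}]'
python3 - <<'E'
from h import *
snap('wrist','w1.png')
for r in ctrl.mark_of('wrist','pocket0')+ctrl.mark_of('wrist','stand'): print(np.round(r['xyz'],4),r['confidence'],proj('wrist',r['xyz']))
print(ctrl.get_state())
E
```

```text
time: 4.32
position: [0.4469, -0.3091, 0.0336]
tool_rot: [-1.992, -2.43, 0.0]
ft_force: [-1.0, 0.3, 1.5]
grip_width: 0.412
grip_force: 25.0
time: 4.95
position: [0.4913, -0.1446, 0.1737]
tool_rot: [1.99, 2.431, 0.001]
ft_force: [0.1, 0.1, -1.9]
grip_width: 0.411
grip_force: 25.0
time: 5.2
position: [0.4905, -0.1479, 0.173]
tool_rot: [-1.991, -2.429, 0.002]
ft_force: [-0.5, 0.4, -2.6]
grip_width: 0.411
grip_force: 25.0
[0.4847 0.0297 0.0098] 0.78 [312.   3.]
[0.4824 0.024  0.0081] 0.52 [308.  10.]
{'time': 5.35, 'joint_positions': array([ 0.74090168,  0.10646763, -0.5248843 ,  1.86114397,  0.05765521,
        1.18955603,  0.3916352 ]), 'qd': array([ 0.00113613, -0.00030756, -0.00420279, -0.0039737 , -0.00313465,
       -0.00062425, -0.00226647]), 'joint_torque': array([-3.50764543e-01, -3.30288363e+01, -1.86358027e+00, -3.06377399e+01,
       -6.35789428e-02,  6.98512327e-02,  2.87781295e-03]), 'position': array([ 0.49040971, -0.14897343,  0.17312628]), 'tool_rot': array([-1.99468246e+00, -2.42637350e+00,  8.64967765e-04]), 'ft_force': array([ 0.12055935, -1.03101841, -2.43193817]), 'torque': array([-0.0120944 , -0.08012388, -0.05830409]), 'grip_force': 25.014608923447668, 'grip_width': 0.41314606702166434}
```

View pics/w1.png

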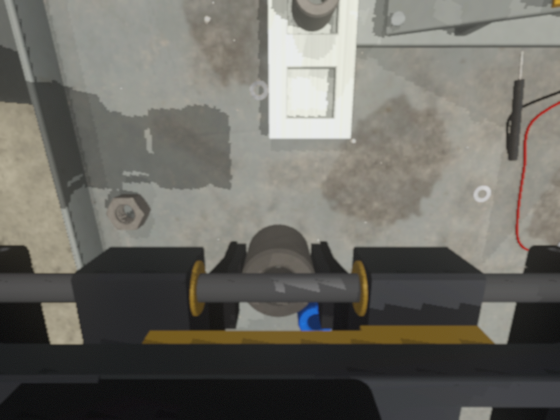

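Pocket 3 is visible and empty at (311,92). Pocket 2 is filled at (316,5), and the spare is held upright between the fingers at (278,265).

```bash
cat >> h.py <<'E'
def block(P=None):
    im,d=ctrl.get_image('wrist'); P=cloud('wrist',d); hsv=cv2.cvtColor(im,cv2.COLOR_RGB2HSV)
    w=((hsv[...,2]>185)&(hsv[...,1]<40)).astype(np.uint8)
    w=cv2.morphologyEx(w,cv2.MORPH_OPEN,np.ones((3,3)))
    return im,P,w
E
python3 - <<'E'
from h import *
im,P,w=block(); z=P[...,2]
ok=(w>0)&(P[...,0]>.4)&(P[...,0]<.6)&(P[...,1]>-.12)&(P[...,1]<.1)&(abs(z-.016)<.003)
q=(P[ok][:,:2]*1000).astype(np.float32); print('zmed',np.median(P[(w>0)][:,2]),len(q)); r=cv2.minAreaRect(q); print(r,cv2.boxPoints(r).round(1).tolist())
# floor of pocket3
ok=(abs(z-.006)<.0035)&(np.hypot(P[...,0]-.499,P[...,1]+.0425)<.035)&(w>0)
q=(P[ok][:,:2]*1000).astype(np.float32); print('floor',len(q),cv2.minAreaRect(q),q.mean(0))
# held weight
for a in range(3): print(np.round(ctrl.get_state()['position'],4))
v,u=np.mgrid[:420,:560]; ok=(abs(u-278)<40)&(v>220)&(v<262)&(z>.15)
print(len(z[ok]),np.percentile(z[ok],[5,50,95])); q=P[ok&(z>.174)]; print(((q.min(0)+q.max(0))/2*1000).round(1),q.min(0),q.max(0))
print(*[(r,[np.round(P[r,c],3).tolist() for c in (278,)]) for r in range(225,270,6)],sep='\n')
E
```

```text
zmed 0.016749600040897983 7481
((499.4387512207031, -24.14501190185547), (84.53662109375, 112.06194305419922), 11.163610458374023) [[447.1000061035156, 22.600000381469727], [468.79998779296875, -87.30000305175781], [551.7999877929688, -70.9000015258789], [530.0999755859375, 39.0]]
floor 2013 ((497.9527282714844, -41.3463134765625), (40.99174118041992, 42.597923278808594), 11.4638032913208) [496.60223  -41.518658]
[ 0.4905 -0.1488  0.1732]
[ 0.4905 -0.1488  0.1732]
[ 0.4905 -0.1488  0.1732]
2023 [0.15321251 0.17172692 0.18291606]
[ 487.6 -109.8  245.7] [ 0.46865703 -0.14327455  0.17400773] [ 0.50662893 -0.07641841  0.31732981]
(225, [[0.486, -0.131, 0.144]])
(231, [[0.486, -0.131, 0.155]])
(237, [[0.486, -0.131, 0.166]])
(243, [[0.486, -0.131, 0.174]])
(249, [[0.486, -0.131, 0.181]])
(255, [[0.487, -0.134, 0.182]])
(261, [[0.487, -0.136, 0.183]])
(267, [[0.491, -0.158, 0.143]])
```

```bash
python3 -m crank '[{"tx":50,"ty":14,"tz":0,"turn":0},{"tx":103,"ty":28,"tz":40,"turn":0},{"tx":103,"ty":28,"tz":85,"turn":0},{"tx":103,"ty":28,"tz":112,"turn":0},{"tx":103,"ty":28,"tz":112,"turn":0}]'
python3 - <<'E'
from h import *
for i in range(2):
    im,P,w=block(); z=P[...,2]; print(np.round(ctrl.get_state()['position'],4))
snap('wrist','w2.png'); m=(P[...,1]>-.02)
q=(P[(w>0)&(abs(z-.016)<.004)&(P[...,1]<.2)][:,:2]*1000).astype(np.float32); print(cv2.minAreaRect(q))
for c in [(.471,.095)]:
    ok=(abs(z-.006)<.0035)&(np.hypot(P[...,0]-c[0],P[...,1]-c[1])<.035)&(w>0)
    q=(P[ok][:,:2]*1000).astype(np.float32); print('floor1',len(q),cv2.minAreaRect(q))
for r in ctrl.mark_of('side','weight_c'): print(np.round(r['xyz'],4),r['confidence'])
E
```

```text
time: 6.02
position: [0.4962, -0.0414, 0.0595]
tool_rot: [-1.99, -2.425, 0.004]
ft_force: [-0.5, 0.9, -2.4]
grip_width: 0.413
grip_force: 25.0
[ 0.4978 -0.0415  0.0612]
[ 0.499  -0.0416  0.0623]
((486.7418212890625, 21.616241455078125), (76.57794952392578, 148.07752990722656), 11.240403175354004)
floor1 2578 ((470.35186767578125, 86.6202163696289), (36.29450607299805, 21.38447380065918), 10.999588966369629)
[0.4804 0.0253 0.0053] 0.66
[ 0.554  -0.2614  0.0008] 0.64
[ 0.4687  0.259  -0.0009] 0.56
[ 0.4477 -0.3107 -0.0039] 0.49
[ 5.089e-01 -4.316e-01 -5.000e-04] 0.46
[ 0.4969 -0.0426  0.0068] 0.43
[ 0.5579 -0.3545  0.0035] 0.42
```

View pics/w2.png

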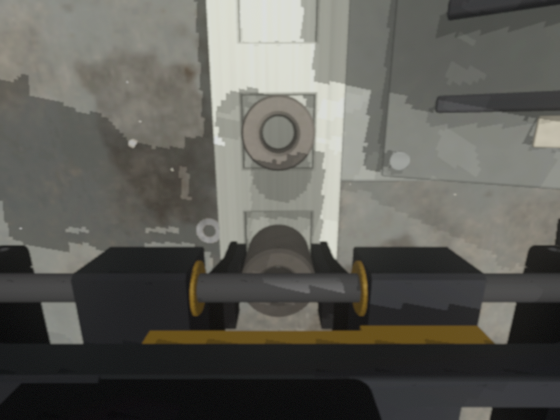

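The spare hangs over pocket 3, centred between its rim lines at x≈245–313. The filled pocket 2 is at (278,131).

```bash
python3 -m crank '[{"tx":0,"ty":0.5,"tz":8,"turn":0},{"tx":0,"ty":0.5,"tz":15,"turn":0},{"tx":0,"ty":0.5,"tz":20,"turn":0},{"tx":0,"ty":0.5,"tz":22,"turn":0},{"tx":0,"ty":0.5,"tz":22,"turn":0}]'
python3 - <<'E'
from h import *
im,d=ctrl.get_image('wrist'); P=cloud('wrist',d); s=ctrl.get_state(); print(s['position'],s['ft_force'])
v,u=np.mgrid[:420,:560]; print([np.round(P[r,278],3).tolist() for r in range(231,264,6)])
E
```

```text
time: 6.85
position: [0.4988, -0.0407, 0.0396]
tool_rot: [1.991, 2.43, -0.0]
ft_force: [-0.4, -0.6, -1.1]
grip_width: 0.414
grip_force: 25.0
[ 0.49882366 -0.04071449  0.03959295] [-0.21452822 -0.20241241 -1.29308385]
[[0.494, -0.023, 0.022], [0.494, -0.022, 0.033], [0.494, -0.023, 0.04], [0.494, -0.023, 0.048], [0.495, -0.025, 0.049], [0.496, -0.028, 0.049]]
```

```bash
python3 -m crank '[{"tx":0,"ty":0,"tz":0,"turn":0},{"tx":0,"ty":0,"tz":0,"turn":0},{"tx":0,"ty":0,"tz":0,"turn":0},{"tx":0,"ty":0,"tz":0,"turn":0}]' 58; python3 -m crank '[{"tx":0,"ty":0,"tz":-30,"turn":0},{"tx":0,"ty":0,"tz":-80,"turn":0},{"tx":-50,"ty":0,"tz":-115,"turn":0},{"tx":-110,"ty":0,"tz":-115,"turn":0},{"tx":-165,"ty":0,"tz":-115,"turn":0}]' 87
python3 - <<'E'
from h import *
tops([(.498,-.042),(.4855,.026)],z0=.04,z1=.058); print(togo((.5555,-.355,.16)))
E
```

```text
time: 7.4
position: [0.4989, -0.0408, 0.0397]
tool_rot: [1.991, 2.429, 0.0]
ft_force: [0.2, -0.4, -0.8]
grip_width: 0.656
grip_force: 0.0
time: 8.02
position: [0.5317, -0.2048, 0.1556]
tool_rot: [1.99, 2.428, -0.0]
ft_force: [1.1, 0.7, 0.0]
grip_width: 0.992
grip_force: 0.0
(0.498, -0.042) 685 circ [500.8 -57.7] 17.2 mid [500.8 -62.   44.8]Traceback (most recent call last):
  File "<stdin>", line 2, in <module>
  File "h.py", line 20, in tops
    q=P[m]; c,rad=cv2.minEnclosingCircle((q[:,:2]*1000).astype(np.float32)); print(w,len(q),'circ',np.round(c,1),round(rad,1),'mid',((q.min(0)+q.max(0))/2*1000).round(1))
                                                                                                                                      ~~~~~^^^
    return umr_minimum(a, axis, None, out, keepdims, initial, where)
ValueError: zero-size array to reduction operation minimum which has no identity
```

```bash
python3 -m crank '[{"tx":-50,"ty":-2,"tz":0,"turn":0},{"tx":-105,"ty":-4,"tz":0,"turn":0},{"tx":-152,"ty":-6,"tz":0,"turn":0},{"tx":-152,"ty":-6,"tz":0,"turn":0},{"tx":-152,"ty":-6,"tz":0,"turn":0}]' 87
python3 - <<'E'
from h import *
tops([(.5555,-.355)]); print(ctrl.get_state()['position']); tops([(.5555,-.355)])
print(ctrl.get_state()['position'])
E
```

```text
time: 8.7
position: [0.5551, -0.3516, 0.1541]
tool_rot: [-1.99, -2.429, -0.001]
ft_force: [0.5, 0.0, -0.7]
grip_width: 1.002
grip_force: 0.0
(0.5555, -0.355) 1113 circ [ 555.9 -352.1] 18.7 mid [ 555.7 -352.    40.6]
[ 0.55542109 -0.35087122  0.15439851]
(0.5555, -0.355) 1100 circ [ 555.4 -352.9] 18.8 mid [ 555.5 -352.9   40.8]
[ 0.55555134 -0.35063757  0.15461023]
```

```bash
python3 -m crank '[{"tx":-1.5,"ty":0,"tz":50,"turn":0},{"tx":-1.5,"ty":0,"tz":95,"turn":0},{"tx":-1.5,"ty":0,"tz":121,"turn":0},{"tx":-1.5,"ty":0,"tz":121,"turn":0}]' 80; python3 -m crank '[{"tx":0,"ty":0,"tz":0,"turn":0},{"tx":0,"ty":0,"tz":0,"turn":0},{"tx":0,"ty":0,"tz":0,"turn":0},{"tx":0,"ty":0,"tz":0,"turn":0},{"tx":0,"ty":0,"tz":0,"turn":0}]' 30 25;  python3 -m crank '[{"tx":0,"ty":0,"tz":0,"turn":0},{"tx":0,"ty":0,"tz":0,"turn":0}]'
```

```text
time: 9.3
position: [0.554, -0.3517, 0.0315]
tool_rot: [-1.986, -2.428, 0.0]
ft_force: [-0.4, 0.1, -0.2]
grip_width: 0.919
grip_force: 0.0
time: 9.93
position: [0.5553, -0.3544, 0.0337]
tool_rot: [1.992, 2.429, -0.0]
ft_force: [-0.5, -0.0, -0.2]
grip_width: 0.438
grip_force: 0.0
time: 10.18
position: [0.5555, -0.3543, 0.0337]
tool_rot: [1.991, 2.429, 0.0]
ft_force: [-0.6, 0.1, 1.6]
grip_width: 0.417
grip_force: 25.0
```

```bash
python3 -m crank '[{"tx":0,"ty":0,"tz":-50,"turn":0},{"tx":10,"ty":0,"tz":-105,"turn":0},{"tx":60,"ty":1,"tz":-140,"turn":0},{"tx":120,"ty":2,"tz":-140,"turn":0},{"tx":180,"ty":3,"tz":-140,"turn":0}]'; python3 -m crank '[{"tx":60,"ty":1,"tz":0,"turn":0},{"tx":120,"ty":2,"tz":0,"turn":0},{"tx":175,"ty":3,"tz":0,"turn":0},{"tx":175,"ty":3,"tz":0,"turn":0},{"tx":175,"ty":3,"tz":0,"turn":0}]'
python3 - <<'E'
from h import *
im,P,w=block(); z=P[...,2]; print(np.round(ctrl.get_state()['position'],4))
cv2.imwrite('pics/w3.png',im[:,:,::-1])
ok=(abs(z-.006)<.004)&(np.hypot(P[...,0]-.471,P[...,1]-.096)<.035)
q=(P[ok][:,:2]*1000).astype(np.float32); print('floor',len(q),cv2.minAreaRect(q))
q=(P[(w>0)&(abs(z-.016)<.004)&(P[...,1]<.23)&(P[...,0]<.55)][:,:2]*1000).astype(np.float32); print(cv2.minAreaRect(q))
print([np.round(P[r,278],3).tolist() for r in range(231,264,6)])
print(np.round(ctrl.get_state()['position'],4))
E
```

```text
time: 10.8
position: [0.5223, -0.1754, 0.1736]
tool_rot: [1.992, 2.429, -0.0]
ft_force: [1.1, 1.0, -2.5]
grip_width: 0.417
grip_force: 25.0
time: 11.42
position: [0.4913, -0.0056, 0.1733]
tool_rot: [1.991, 2.43, -0.002]
ft_force: [-0.7, 0.5, -1.7]
grip_width: 0.411
grip_force: 25.0
[ 0.4915 -0.0064  0.1732]
floor 2265 ((471.2551574707031, 95.5980453491211), (43.14379119873047, 42.539794921875), 11.187474250793457)
((479.0299377441406, 59.242767333984375), (77.31640625, 219.1798858642578), 11.31756591796875)
[[0.487, 0.013, 0.161], [0.487, 0.013, 0.17], [0.487, 0.013, 0.178], [0.487, 0.012, 0.183], [0.488, 0.009, 0.183], [0.488, 0.006, 0.183]]
[ 0.4915 -0.0064  0.1732]
```

View pics/w3.png

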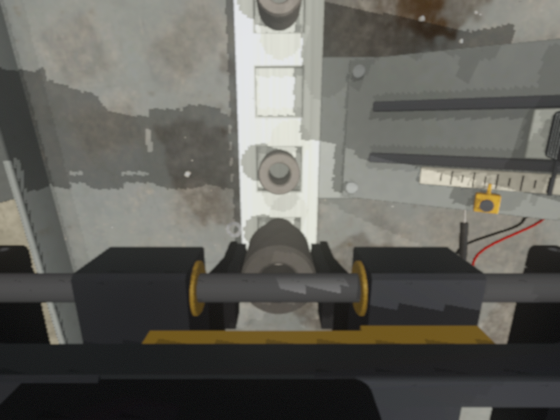

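Pocket 1 is clear and empty at (279,91), between the filled pockets 0 (279,8) and 2 (279,172). The brass index and scale are at (487,200), and the grip is at the right edge.

```bash
python3 -m crank '[{"tx":55,"ty":0,"tz":0,"turn":0},{"tx":103,"ty":0,"tz":40,"turn":0},{"tx":103,"ty":0,"tz":85,"turn":0},{"tx":103,"ty":0,"tz":112,"turn":0},{"tx":103,"ty":0,"tz":112,"turn":0}]'; python3 -m crank '[{"tx":0,"ty":0,"tz":0,"turn":0},{"tx":0,"ty":0,"tz":8,"turn":0},{"tx":0,"ty":0,"tz":15,"turn":0},{"tx":0,"ty":0,"tz":22,"turn":0},{"tx":0,"ty":0,"tz":22,"turn":0}]'
python3 - <<'E'
from h import *
im,d=ctrl.get_image('wrist'); P=cloud('wrist',d); s=ctrl.get_state(); print(s['position'],s['ft_force'])
print([np.round(P[r,278],3).tolist() for r in range(231,264,6)])
E
```

```text
time: 12.1
position: [0.4698, 0.0943, 0.0594]
tool_rot: [-1.992, -2.424, 0.005]
ft_force: [0.3, -0.6, -0.6]
grip_width: 0.414
grip_force: 25.0
time: 12.72
position: [0.4715, 0.0961, 0.0394]
tool_rot: [1.991, 2.43, -0.0]
ft_force: [0.8, -0.1, -0.5]
grip_width: 0.414
grip_force: 25.0
[0.47145804 0.09611037 0.03938246] [ 0.29268511  0.09586303 -2.0156894 ]
[[0.467, 0.115, 0.026], [0.467, 0.115, 0.035], [0.467, 0.115, 0.043], [0.467, 0.114, 0.048], [0.467, 0.112, 0.05], [0.468, 0.109, 0.05]]
```

Down on the floor. Next I release, rise, back off and check all four weights.

```bash
python3 -m crank '[{"tx":0,"ty":0,"tz":0,"turn":0},{"tx":0,"ty":0,"tz":0,"turn":0},{"tx":0,"ty":0,"tz":0,"turn":0},{"tx":0,"ty":0,"tz":0,"turn":0}]' 58; python3 -m crank '[{"tx":0,"ty":0,"tz":-30,"turn":0},{"tx":0,"ty":0,"tz":-85,"turn":0},{"tx":-50,"ty":-20,"tz":-145,"turn":0},{"tx":-100,"ty":-30,"tz":-195,"turn":0},{"tx":-140,"ty":-30,"tz":-205,"turn":0}]' ; python3 -m crank '[{"tx":0,"ty":0,"tz":0,"turn":0},{"tx":0,"ty":0,"tz":0,"turn":0}]'
python3 - <<'E'
from h import *
im,d=snap('wrist','w4.png'); P=cloud('wrist',d); z=P[...,2]
for w in [(.458,.163),(.471,.096),(.485,.027),(.498,-.042)]:
    m=(np.hypot(P[...,0]-w[0],P[...,1]-w[1])<.03)&(z>.04)&(z<.056); q=P[m]
    if len(q): print(w,len(q),((q.min(0)+q.max(0))/2*1000).round(1),np.percentile(q[:,2],[10,50,90]).round(4))
for cam in ('wrist','side','top'):
  if cam!='wrist': ctrl.get_image(cam)
  for k in ('grip','pointer','index_tip','guard_top'):
    for r in ctrl.mark_of(cam,k)[:2]: print(cam,k,np.round(r['xyz'],4),round(r['confidence'],2),proj(cam,r['xyz']))
print(ctrl.get_state())
E
```

```text
time: 13.28
position: [0.4714, 0.096, 0.0396]
tool_rot: [1.992, 2.429, 0.0]
ft_force: [0.6, -0.5, 0.6]
grip_width: 0.656
grip_force: 0.0
time: 13.9
position: [0.4696, -0.045, 0.2462]
tool_rot: [1.986, 2.428, 0.002]
ft_force: [0.6, -1.1, 0.0]
grip_width: 0.664
grip_force: 0.0
time: 14.15
position: [0.4689, -0.044, 0.2429]
tool_rot: [-1.991, -2.429, -0.0]
ft_force: [0.5, 1.0, 0.5]
grip_width: 0.667
grip_force: 0.0
(0.458, 0.163) 81 [460.  149.4  44.4] [0.0409 0.0446 0.0476]
(0.471, 0.096) 928 [470.3  98.1  45.7] [0.0465 0.0483 0.0495]
(0.485, 0.027) 743 [484.4  27.9  45.5] [0.0469 0.0484 0.0496]
(0.498, -0.042) 672 [498.3 -40.   45.4] [0.0463 0.0482 0.0493]
wrist grip [0.6518 0.0963 0.13  ] 0.97 [547.  91.]
wrist pointer [0.6688 0.0556 0.1066] 0.86 [524. 146.]
wrist index_tip [0.6427 0.0539 0.0924] 0.91 [485. 141.]
wrist guard_top [ 0.5023 -0.0428  0.008 ] 0.67 [305. 193.]
side grip [0.6472 0.0901 0.1286] 0.72 [219. 248.]
side grip [ 3.431e-01 -1.912e-01 -3.000e-04] 0.64 [348. 239.]
side pointer [0.6655 0.0544 0.1062] 0.52 [217. 247.]
side index_tip [0.4727 0.0958 0.0035] 0.62 [288. 29
[... 476 characters left out ...]
rray([ 0.68557913, -0.04673821, -0.62181587,  1.85323801, -0.02794721,
        1.32639179,  0.26850819]), 'qd': array([ 1.80417405e-03, -1.38009810e-03,  3.40497302e-06,  4.95051453e-04,
       -2.29809432e-03, -1.16781750e-03,  5.15486537e-04]), 'joint_torque': array([-2.46564648e-02, -2.32044375e+01,  7.82711785e-01, -3.09285307e+01,
       -5.06780867e-02,  5.71032555e-02, -1.05502902e-04]), 'position': array([ 0.46911627, -0.04455134,  0.24325596]), 'tool_rot': array([ 1.99158508e+00,  2.42951496e+00, -8.16443647e-05]), 'ft_force': array([-0.37701442, -0.2630092 ,  0.32099517]), 'torque': array([-0.00182325, -0.07712727, -0.0268855 ]), 'grip_force': 0.0, 'grip_width': 0.6664510229550633}
```

View pics/w4.png

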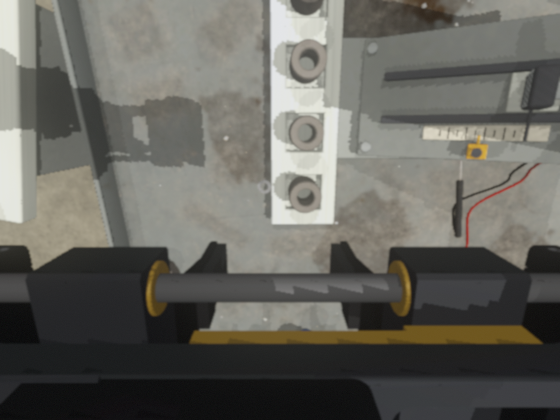

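All four pockets are filled: the bush tops are at z≈0.048, at (307,62), (304,132), (303,193) and the partly cropped one at the top edge. The scale, index (477,150) and grip (545,88) are also visible.

The rows have no tilt, so the tool needs another way to lean. I'll turn it to line up with the slope and rise, to see how poses out of reach are handled.

```bash
python3 -m crank '[{"tx":0,"ty":0,"tz":-40,"turn":2},{"tx":0,"ty":0,"tz":-80,"turn":4},{"tx":0,"ty":0,"tz":-130,"turn":6},{"tx":0,"ty":0,"tz":-180,"turn":8},{"tx":0,"ty":0,"tz":-230,"turn":10}]' 80; python3 -m crank '[{"tx":0,"ty":0,"tz":-40,"turn":2},{"tx":0,"ty":0,"tz":-80,"turn":4},{"tx":0,"ty":0,"tz":-130,"turn":6},{"tx":0,"ty":0,"tz":-180,"turn":8},{"tx":0,"ty":0,"tz":-230,"turn":8}]'
python3 - <<'E'
from h import *
s=ctrl.get_state(); print(s['joint_positions'].round(3),R.from_rotvec(s['tool_rot']).as_matrix().round(3))
E
```

```text
time: 15.52
position: [0.4689, -0.0445, 0.475]
tool_rot: [2.835, 1.352, 0.0]
ft_force: [0.1, -0.2, 0.2]
grip_width: 0.916
grip_force: 0.0
time: 16.15
position: [0.4703, -0.0436, 0.619]
tool_rot: [3.107, 0.388, 0.047]
ft_force: [0.8, 0.8, -0.5]
grip_width: 0.921
grip_force: 0.0
[ 0.218  0.035 -0.196  1.024  0.014  2.052 -1.293] [[ 0.969  0.246  0.031]
 [ 0.246 -0.969 -0.006]
 [ 0.029  0.014 -0.999]]
```

```bash
python3 -m crank '[{"tx":0,"ty":0,"tz":-50,"turn":0},{"tx":0,"ty":0,"tz":-100,"turn":0},{"tx":0,"ty":0,"tz":-150,"turn":0},{"tx":0,"ty":0,"tz":-150,"turn":0}]'
python3 - <<'E'
from h import *
s=ctrl.get_state(); print(s['joint_positions'].round(3),R.from_rotvec(s['tool_rot']).as_matrix().round(3))
E
```

```text
time: 16.65
position: [0.466, -0.0421, 0.6554]
tool_rot: [3.09, 0.392, 0.166]
ft_force: [1.3, 0.5, -0.1]
grip_width: 0.918
grip_force: 0.0
[-1.240e-01  1.000e-03  1.540e-01  9.790e-01  6.000e-03  2.053e+00
 -1.285e+00] [[ 0.963  0.248  0.108]
 [ 0.25  -0.968 -0.009]
 [ 0.103  0.036 -0.994]]
```

```bash
python3 -m crank '[{"tx":0,"ty":0,"tz":50,"turn":0},{"tx":0,"ty":0,"tz":100,"turn":0},{"tx":0,"ty":0,"tz":100,"turn":0}]'
python3 - <<'E'
from h import *
s=ctrl.get_state(); print(s['joint_positions'].round(3),R.from_rotvec(s['tool_rot']).as_matrix().round(3))
E
```

```text
time: 17.02
position: [0.4755, -0.0443, 0.5503]
tool_rot: [3.092, 0.388, 0.148]
ft_force: [0.3, 0.0, 0.3]
grip_width: 0.92
grip_force: 0.0
[-0.123 -0.085  0.139  1.29   0.021  1.838 -1.299] [[ 0.965  0.245  0.097]
 [ 0.247 -0.969 -0.01 ]
 [ 0.091  0.033 -0.995]]
```

```bash
python3 -m crank '[{"tx":0,"ty":0,"tz":-62,"turn":0},{"tx":0,"ty":0,"tz":-124,"turn":0},{"tx":0,"ty":0,"tz":-186,"turn":0},{"tx":0,"ty":0,"tz":-248,"turn":0},{"tx":0,"ty":0,"tz":-310,"turn":0}]'; python3 -m crank '[{"tx":0,"ty":0,"tz":-62,"turn":0},{"tx":0,"ty":0,"tz":-124,"turn":0},{"tx":0,"ty":0,"tz":-186,"turn":0},{"tx":0,"ty":0,"tz":-248,"turn":0},{"tx":0,"ty":0,"tz":-310,"turn":0}]'
python3 - <<'E'
from h import *
s=ctrl.get_state(); print(s['joint_positions'].round(3),R.from_rotvec(s['tool_rot']).as_matrix().round(3))
E
```

```text
time: 17.65
position: [0.4513, -0.0423, 0.6947]
tool_rot: [3.067, 0.387, 0.293]
ft_force: [-0.2, -0.4, -0.4]
grip_width: 0.917
grip_force: 0.0
time: 18.27
position: [0.426, -0.0407, 0.7308]
tool_rot: [3.036, 0.381, 0.41]
ft_force: [1.4, -0.2, 0.3]
grip_width: 0.921
grip_force: 0.0
[ 0.676 -0.079 -0.549  0.883 -0.06   2.054 -1.233] [[ 0.934  0.236  0.267]
 [ 0.25  -0.968 -0.021]
 [ 0.254  0.086 -0.963]]
```

```bash
python3 -m crank '[{"tx":0,"ty":-60,"tz":20,"turn":0},{"tx":0,"ty":-120,"tz":40,"turn":0},{"tx":0,"ty":-180,"tz":40,"turn":0},{"tx":0,"ty":-240,"tz":40,"turn":0},{"tx":0,"ty":-240,"tz":40,"turn":0}]'; python3 -m crank '[{"tx":0,"ty":0,"tz":-62,"turn":0},{"tx":0,"ty":0,"tz":-124,"turn":0},{"tx":0,"ty":0,"tz":-186,"turn":0},{"tx":0,"ty":0,"tz":-248,"turn":0},{"tx":0,"ty":0,"tz":-310,"turn":0}]';  python3 - <<'E'
from h import *
s=ctrl.get_state(); print(s['joint_positions'].round(3),R.from_rotvec(s['tool_rot']).as_matrix().round(3))
E
```

```text
time: 18.9
position: [0.3768, 0.1976, 0.6719]
tool_rot: [3.036, 0.4, 0.409]
ft_force: [0.0, 0.2, 0.6]
grip_width: 0.919
grip_force: 0.0
time: 19.52
position: [0.3435, 0.2231, 0.7483]
tool_rot: [3.032, 0.454, 0.543]
ft_force: [-0.6, -1.4, 1.1]
grip_width: 0.92
grip_force: 0.0
[ 0.153 -0.134 -0.752  0.88   0.098  2.054 -1.822] [[ 0.897  0.279  0.344]
 [ 0.289 -0.957  0.023]
 [ 0.336  0.078 -0.939]]
```

```bash
python3 -m crank '[{"tx":20,"ty":5,"tz":-58,"turn":0},{"tx":40,"ty":10,"tz":-116,"turn":0},{"tx":60,"ty":15,"tz":-174,"turn":0},{"tx":80,"ty":20,"tz":-232,"turn":0},{"tx":100,"ty":25,"tz":-290,"turn":0}]'; python3 -m crank '[{"tx":20,"ty":5,"tz":-58,"turn":0},{"tx":40,"ty":10,"tz":-116,"turn":0},{"tx":60,"ty":15,"tz":-174,"turn":0},{"tx":80,"ty":20,"tz":-232,"turn":0},{"tx":100,"ty":25,"tz":-290,"turn":0}]';  python3 - <<'E'
from h import *
s=ctrl.get_state(); print(s['joint_positions'].round(3),R.from_rotvec(s['tool_rot']).as_matrix().round(3))
E
```

```text
time: 20.15
position: [0.3969, 0.1695, 0.7997]
tool_rot: [3.038, 0.376, 0.678]
ft_force: [-2.2, -0.2, 0.3]
grip_width: 0.921
grip_force: 0.0
time: 20.78
position: [0.4095, 0.1401, 0.8363]
tool_rot: [3.012, 0.331, 0.79]
ft_force: [-0.6, -0.8, 0.6]
grip_width: 0.918
grip_force: 0.0
[ 0.997 -0.045 -1.381  0.605  0.116  2.054 -1.668] [[ 0.85   0.201  0.486]
 [ 0.206 -0.978  0.044]
 [ 0.484  0.063 -0.873]]
```

Pushing against the reach limit tilts the tool, and the tilt stays. It is now 29° towards the slope. Next I bring it down in front of the guard.

```bash
python3 -m crank '[{"tx":-18,"ty":4,"tz":53,"turn":0},{"tx":-36,"ty":8,"tz":106,"turn":0},{"tx":-54,"ty":12,"tz":159,"turn":0},{"tx":-72,"ty":16,"tz":212,"turn":0},{"tx":-90,"ty":20,"tz":265,"turn":0}]'; python3 -m crank '[{"tx":-18,"ty":4,"tz":53,"turn":0},{"tx":-36,"ty":8,"tz":106,"turn":0},{"tx":-54,"ty":10,"tz":158,"turn":0},{"tx":-54,"ty":10,"tz":158,"turn":0},{"tx":-54,"ty":10,"tz":158,"turn":0}]';  cat >> h.py <<'E'
yaw=np.radians(11.2); c,sn=np.cos(yaw),np.sin(yaw)
S=np.array([[c,-sn,0],[sn,c,0],[0,0,1]]); O=np.array([.478,.0614,0])
A=S@R.from_rotvec([0,-np.pi/6,0]).as_matrix()   # slope axes: s,y,n
G=O+S@np.array([.172,0,.129])
def where():
    s=ctrl.get_state(); T=R.from_rotvec(s['tool_rot']).as_matrix(); Td=A@np.diag([1,-1,-1])
    print('s,y,n mm',(A.T@(s['position']-G)*1000).round(1),'rot err deg(tool)',np.degrees(R.from_matrix(T.T@Td).as_rotvec()).round(1),'q',s['joint_positions'].round(2)); return T
E
python3 - <<'E'
from h import *
where()
im,d=snap('wrist','w5.png')
for k in ('grip','pointer','index_tip','guard_top'):
    for r in ctrl.mark_of('wrist',k)[:1]: print(k,(A.T@(np.array(r['xyz'])-G)*1000).round(1),round(r['confidence'],2),proj('wrist',r['xyz']))
E
```

```text
time: 21.4
position: [0.4397, 0.1352, 0.6794]
tool_rot: [3.01, 0.347, 0.787]
ft_force: [-2.1, -0.4, 1.1]
grip_width: 0.913
grip_force: 0.0
time: 22.02
position: [0.4938, 0.1392, 0.5133]
tool_rot: [3.023, 0.374, 0.728]
ft_force: [-1.6, 1.4, 1.8]
grip_width: 0.92
grip_force: 0.0
s,y,n mm [ 69.7  73.2 403.5] rot err deg(tool) [2.3 3.3 3.6] q [-0.2  -0.3  -0.16  1.61  0.07  1.37 -1.68]
grip [4.3 0.6 0.2] 0.9 [303. 193.]
pointer [ -2.  -43.1 -25.9] 0.76 [322. 194.]
index_tip [-30.1 -40.8 -25.5] 0.43 [320. 208.]
guard_top [ 78.5  -0.4 120.8] 0.97 [317. 165.]
```

View pics/w5.png

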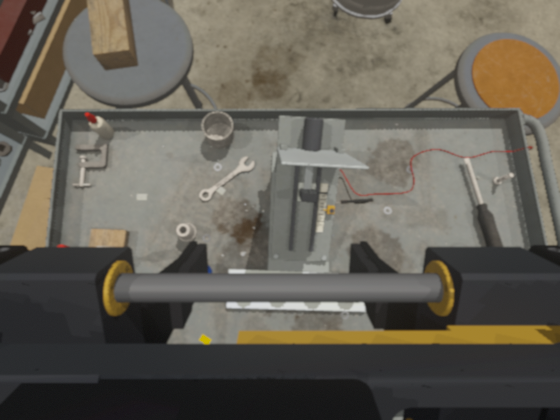

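Slide, scale and guard show in the middle: grip at (308,195), index at (330,209), guard edge at (320,160). Moving to the staging point square above the grip.

```bash
python3 -m crank '[{"tx":-25,"ty":20,"tz":45,"turn":0.2},{"tx":-45,"ty":40,"tz":95,"turn":0.4},{"tx":-60,"ty":58,"tz":145,"turn":0.7},{"tx":-60,"ty":58,"tz":200,"turn":0.7},{"tx":-60,"ty":58,"tz":255,"turn":0.7}]'; python3 -m crank '[{"tx":0,"ty":0,"tz":0,"turn":0},{"tx":0,"ty":0,"tz":0,"turn":0}]'
python3 - <<'E'
from h import *
where()
im,d=snap('wrist','w6.png')
for k in ('grip','pointer','index_tip','guard_top'):
    for r in ctrl.mark_of('wrist',k)[:1]: print(k,(A.T@(np.array(r['xyz'])-G)*1000).round(1),round(r['confidence'],2),proj('wrist',r['xyz']))
E
```

```text
time: 22.9
position: [0.5719, 0.0715, 0.2633]
tool_rot: [3.037, 0.259, 0.736]
ft_force: [0.3, -0.2, 1.0]
grip_width: 0.918
grip_force: 0.0
time: 23.15
position: [0.5715, 0.0731, 0.2652]
tool_rot: [3.038, 0.263, 0.736]
ft_force: [0.1, 0.1, 1.9]
grip_width: 0.92
grip_force: 0.0
s,y,n mm [  0.5  -6.7 156.9] rot err deg(tool) [ 3.1  3.  -0.5] q [-0.04 -0.17 -0.15  2.    0.04  0.83 -1.61]
grip [ 3.8 -1.   0.3] 0.9 [266. 191.]
pointer [  0.4 -44.4 -25.5] 0.91 [306. 187.]
index_tip [ -3.3 -46.2 -25.8] 0.73 [308. 190.]
guard_top [7.800e+01 1.000e-01 1.233e+02] 0.77 [265. 112.]
```

View pics/w6.png

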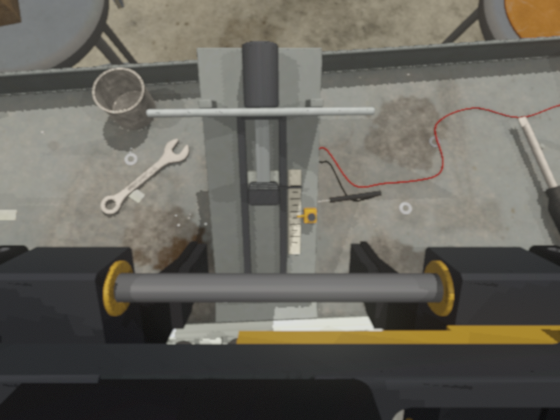

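The grip block is at (263,192), the pointer bar ends at (300,187) over the white scale, the brass index is at (310,215), and the guard edge is along v≈112.

Run:
```python
from h import *
im,d=ctrl.get_image('wrist'); P=(cloud('wrist',d)-G)@A*1000; v,u=np.mgrid[:420,:560]
box=(abs(u-263)<25)&(abs(v-192)<16); q=P[box&(P[...,2]>5)&(P[...,2]<25)]; print('grip top',len(q),q.min(0).round(1),q.max(0).round(1))
hsv=cv2.cvtColor(im,cv2.COLOR_RGB2HSV); br=(hsv[...,1]>130)&(abs(hsv[...,0].astype(int)-22)<10)&(u>290)&(u<330)&(v>195)&(v<235)
q=P[br]; print('index',len(q),q.min(0).round(1),q.max(0).round(1),np.median(q,0).round(1), 'px',u[br].min(),u[br].max(),v[br].min(),v[br].max())
ri=np.argsort(u[br])[:8]; print('left pix',np.c_[u[br],v[br]][ri].tolist(),q[ri].round(1).tolist())
for vv in range(180,196): print(vv,im[vv,290:301:5].tolist(),P[vv,295].round(1))
```

```text
grip top 568 [ -7.2 -14.3   5. ] [ 8.7 15.4 17.6]
index 130 [-41.4 -56.1 -32.1] [-25.6 -37.2 -23.4] [-30.8 -47.  -25.7] px 299 316 208 222
left pix [[299, 216], [299, 215], [300, 215], [300, 216], [301, 216], [301, 215], [302, 215], [302, 216]] [[-34.3, -37.3, -27.2], [-33.0, -37.2, -26.8], [-32.9, -38.3, -26.5], [-34.3, -38.4, -27.2], [-33.7, -39.3, -25.3], [-33.3, -39.6, -27.6], [-33.2, -40.6, -27.2], [-35.0, -40.9, -29.0]]
180 [[143, 138, 124], [172, 167, 151], [165, 160, 145]] [  5.4 -32.9 -32.1]
181 [[143, 138, 125], [172, 167, 151], [166, 161, 146]] [  4.1 -33.  -32.7]
182 [[142, 138, 124], [170, 165, 149], [165, 161, 145]] [  3.1 -33.  -32.2]
183 [[140, 136, 122], [161, 157, 141], [156, 152, 137]] [  1.9 -33.  -32.9]
184 [[130, 126, 113], [135, 130, 118], [128, 123, 112]] [  0.8 -33.  -32.7]
185 [[104, 102, 93], [91, 88, 80], [89, 87, 80]] [ -0.  -32.9 -31.4]
186 [[78, 76, 72], [70, 69, 67], [74, 73, 72]] [  1.3 -31.9 -21.5]
187 [[79, 79, 74], [91, 89, 83], [92, 90, 83]] [ -0.  -32.  -22.5]
188 [[108, 106, 96], [124, 120, 108], [123, 119, 107]] [ -3.8 -33.2 -33.3]
189 [[132, 128, 115], [142, 138, 124], [143, 139, 125]] [ -4.8 -33.1 -32.9]
190 [[139, 136, 122], [136, 132, 118], [149, 145, 131]] [ -5.5 -32.9 -31.1]
191 [[141, 137, 123], [115, 111, 100], [152, 148, 133]] [ -6.7 -33.  -31.3]
192 [[143, 138, 124], [123, 119, 107], [152, 148, 133]] [ -8.2 -33.1 -32.8]
193 [[144, 140, 126], [143, 139, 125], [148, 143, 129]] [ -9.  -33.  -31.5]
194 [[145, 140, 126], [151, 146, 132], [144, 141, 127]] [-10.1 -33.  -31.4]
195 [[144, 140, 126], [152, 147, 133], [146, 142, 129]] [-11.2 -33.  -31.3]
```

```bash
python3 -m crank '[{"tx":3,"ty":-6,"tz":50,"turn":0},{"tx":5,"ty":-11,"tz":100,"turn":0},{"tx":5,"ty":-11,"tz":100,"turn":0},{"tx":5,"ty":-11,"tz":100,"turn":0}]'
python3 - <<'E'
from h import *
where(); im,d=ctrl.get_image('wrist'); P=(cloud('wrist',d)-G)@A*1000
q=P[(abs(P[...,0])<14)&(abs(P[...,1])<20)&(P[...,2]>8)&(P[...,2]<22)]; print(len(q),q.min(0).round(1),q.max(0).round(1)); print(ctrl.get_state()['ft_force'])
E
```

```text
time: 23.95
position: [0.6186, 0.089, 0.1768]
tool_rot: [3.039, 0.265, 0.734]
ft_force: [0.5, -0.5, 1.4]
grip_width: 0.919
grip_force: 0.0
s,y,n mm [-1.  -0.2 55.8] rot err deg(tool) [ 3.1  3.1 -0.4] q [-0.05  0.02 -0.18  2.01  0.11  0.64 -1.69]
1220 [ -6.  -14.8   8. ] [10.1 15.3 18.6]
[ 0.7721988  -0.02036281 -0.05635937]
```

```bash
python3 -m crank '[{"tx":2,"ty":-1,"tz":20,"turn":0},{"tx":4,"ty":-3,"tz":38,"turn":0},{"tx":5,"ty":-3,"tz":46,"turn":0},{"tx":5,"ty":-3,"tz":46,"turn":0}]' 70; python3 -m crank '[{"tx":0,"ty":0,"tz":0,"turn":0},{"tx":0,"ty":0,"tz":0,"turn":0},{"tx":0,"ty":0,"tz":0,"turn":0},{"tx":0,"ty":0,"tz":0,"turn":0},{"tx":0,"ty":0,"tz":0,"turn":0}]' 20 30;python3 -m crank '[{"tx":0,"ty":0,"tz":0,"turn":0},{"tx":0,"ty":0,"tz":0,"turn":0},{"tx":0,"ty":0,"tz":0,"turn":0}]'
python3 - <<'E'
from h import *
where(); print(ctrl.get_state()['ft_force'])
E
```

```text
time: 24.5
position: [0.6431, 0.0942, 0.1375]
tool_rot: [3.039, 0.264, 0.734]
ft_force: [-0.7, -0.3, -0.2]
grip_width: 0.802
grip_force: 0.0
time: 25.12
position: [0.6428, 0.0938, 0.1364]
tool_rot: [3.039, 0.264, 0.731]
ft_force: [-0.7, -1.0, 2.0]
grip_width: 0.349
grip_force: 29.8
time: 25.5
position: [0.6428, 0.0939, 0.1364]
tool_rot: [3.039, 0.264, 0.731]
ft_force: [-1.1, -3.3, 1.2]
grip_width: 0.35
grip_force: 29.8
s,y,n mm [ 0.2 -0.2  8.4] rot err deg(tool) [ 3.1  3.2 -0.5] q [-0.06  0.12 -0.17  2.    0.16  0.57 -1.74]
[-1.12870444 -3.30692192  1.231167  ]
```

```bash
python3 -m crank '[{"tx":-5,"ty":0,"tz":0.3,"turn":0},{"tx":-11,"ty":0,"tz":0.6,"turn":0},{"tx":-17,"ty":0,"tz":0.9,"turn":0},{"tx":-23,"ty":0,"tz":1.3,"turn":0},{"tx":-28,"ty":0,"tz":1.5,"turn":0}]' - 40; python3 -m crank '[{"tx":0,"ty":0,"tz":0,"turn":0},{"tx":0,"ty":0,"tz":0,"turn":0}]'
python3 - <<'E'
from h import *
where(); print(A.T@ctrl.get_state()['ft_force'])
im,d=snap('wrist','w7.png'); a=cv2.resize(im[120:330,200:400],None,fx=2.8,fy=2.8,interpolation=cv2.INTER_CUBIC); cv2.imwrite('pics/w7c.png',a[:,:,::-1])
for cam in ('wrist','top','side'):
    if cam!='wrist': ctrl.get_image(cam)
    for k in ('pointer','index_tip','grip'):
        for r in ctrl.mark_of(cam,k)[:1]: print(cam,k,(A.T@(np.array(r['xyz'])-G)*1000).round(1),round(r['confidence'],2))
E
```

```text
time: 26.12
position: [0.6208, 0.0895, 0.1235]
tool_rot: [3.038, 0.264, 0.739]
ft_force: [8.9, -2.6, -3.8]
grip_width: 0.346
grip_force: 39.7
time: 26.38
position: [0.6208, 0.0895, 0.1235]
tool_rot: [3.038, 0.264, 0.739]
ft_force: [7.0, -2.4, -1.6]
grip_width: 0.349
grip_force: 39.7
s,y,n mm [-25.6  -0.2   8.5] rot err deg(tool) [ 3.1  2.9 -0.4] q [-0.05  0.09 -0.18  2.06  0.16  0.53 -1.74]
[ 4.72807915 -3.67901639 -4.57303451]
wrist pointer [-22.7 -45.5 -27.3] 0.96
wrist index_tip [-26.4 -41.  -24.3] 0.5
wrist grip [-20.7   1.4  -2.5] 0.9
top pointer [-26.3 -40.2 -24.4] 0.38
top index_tip [-208.3  -35.8  -17.9] 0.68
top grip [-26.   -1.2   2.4] 0.38
side index_tip [-213.2 -102.8  -21.5] 0.51
side grip [-23.1  -3.1   0.2] 0.78
```

View pics/w7c.png

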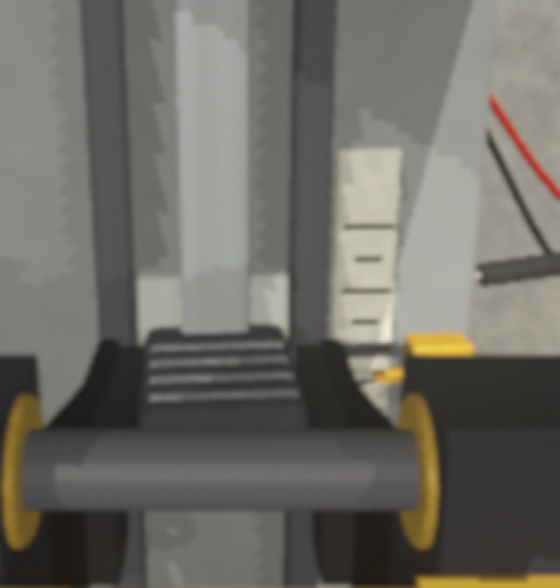

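The ribbed grip is held. The pointer bar is at crop (370,350), about 28 crop px above the brass index tip at (378,378), so a few mm are left.

```bash
cat > idx.py <<'E'
from h import *
im,d=ctrl.get_image('wrist'); P=(cloud('wrist',d)-G)@A*1000
cx=[int(200+x/2.8) for x in (350,365,380,390)]
for x in cx: print(x,[(v,int(im[v,x].mean()),int(im[v,x,0])-int(im[v,x,2]),P[v,x,0].round(1),P[v,x,2].round(0)) for v in range(240,262)])
E
python3 idx.py
```

```text
325 [(240, 183, 21, np.float64(-25.4), np.float64(-32.0)), (241, 171, 21, np.float64(-26.4), np.float64(-32.0)), (242, 143, 18, np.float64(-27.1), np.float64(-32.0)), (243, 101, 12, np.float64(-23.5), np.float64(-23.0)), (244, 73, 4, np.float64(-23.8), np.float64(-22.0)), (245, 71, 2, np.float64(-24.5), np.float64(-22.0)), (246, 78, 4, np.float64(-25.4), np.float64(-22.0)), (247, 108, 13, np.float64(-25.3), np.float64(-21.0)), (248, 137, 18, np.float64(-31.1), np.float64(-32.0)), (249, 138, 18, np.float64(-32.0), np.float64(-32.0)), (250, 127, 18, np.float64(-14.8), np.float64(5.0)), (251, 110, 16, np.float64(-15.2), np.float64(6.0)), (252, 88, 14, np.float64(-14.8), np.float64(8.0)), (253, 70, 11, np.float64(-15.2), np.float64(8.0)), (254, 62, 10, np.float64(-14.6), np.float64(10.0)), (255, 51, 8, np.float64(-14.5), np.float64(12.0)), (256, 43, 7, np.float64(-14.6), np.float64(12.0)), (257, 38, 6, np.float64(-14.5), np.float64(14.0)), (258, 38, 6, np.float64(-14.1), np.float64(15.0)), (259, 37, 6, np.float64(-14.2), np.float64(16.0)), (260, 38, 6, np.float64(-14.0), np.float64(18.0)
[... 2912 characters left out ...]
49, 158, 14, np.float64(-33.6), np.float64(-35.0)), (250, 160, 23, np.float64(-33.6), np.float64(-33.0)), (251, 159, 58, np.float64(-34.4), np.float64(-34.0)), (252, 158, 116, np.float64(-32.1), np.float64(-27.0)), (253, 156, 147, np.float64(-32.5), np.float64(-27.0)), (254, 149, 146, np.float64(-33.1), np.float64(-27.0)), (255, 144, 131, np.float64(-33.7), np.float64(-26.0)), (256, 141, 94, np.float64(-34.8), np.float64(-27.0)), (257, 129, 43, np.float64(-39.0), np.float64(-34.0)), (258, 117, 13, np.float64(-39.2), np.float64(-33.0)), (259, 112, 8, np.float64(-40.3), np.float64(-34.0)), (260, 111, 8, np.float64(-40.5), np.float64(-33.0)), (261, 112, 8, np.float64(-41.6), np.float64(-34.0))]
```

Measured in one picture: pointer at s −24.6, index tip at −33.3. That leaves 8.7 mm.

```bash
python3 -m crank '[{"tx":-3,"ty":0,"tz":0.1,"turn":0},{"tx":-6,"ty":0,"tz":0.3,"turn":0},{"tx":-9,"ty":0,"tz":0.4,"turn":0},{"tx":-9,"ty":0,"tz":0.4,"turn":0}]'
python3 - <<'E'
from h import *
where(); im,d=snap('wrist','w8.png'); P=(cloud('wrist',d)-G)@A*1000; v,u=np.mgrid[:420,:560]
roi=(u>318)&(u<345)&(v>235)&(v<285)
pt=roi&(P[...,2]>-24)&(P[...,2]<-20)&(im.mean(-1)<100); br=roi&(im[...,0].astype(int)-im[...,2]>80)&(P[...,2]>-29)
print('pointer',pt.sum(),np.median(P[pt],0).round(1),'index tip',br.sum(),[np.median(P[br&(u<340)],0).round(1)])
E
```

```text
time: 27.52
position: [0.6133, 0.088, 0.1191]
tool_rot: [3.038, 0.264, 0.739]
ft_force: [8.6, -3.7, -4.3]
grip_width: 0.346
grip_force: 39.7
s,y,n mm [-34.5  -0.2   8.5] rot err deg(tool) [ 3.1  2.9 -0.4] q [-0.05  0.08 -0.18  2.09  0.16  0.51 -1.74]
pointer 64 [-33.3 -33.1 -22.2] index tip 41 [array([-32.5, -37.3, -26.6])]
```

Pointer and index now agree (−33.3 each). Holding just over a second.

```bash
for i in 1 2; do python3 -m crank '[{"tx":0,"ty":0,"tz":0,"turn":0},{"tx":0,"ty":0,"tz":0,"turn":0},{"tx":0,"ty":0,"tz":0,"turn":0},{"tx":0,"ty":0,"tz":0,"turn":0},{"tx":0,"ty":0,"tz":0,"turn":0}]' | head -2; done; python3 -m crank '[{"tx":4,"ty":0,"tz":-0.2,"turn":0},{"tx":9,"ty":0,"tz":-0.5,"turn":0},{"tx":14,"ty":0,"tz":-0.8,"turn":0},{"tx":19,"ty":0,"tz":-1,"turn":0},{"tx":24,"ty":0,"tz":-1.2,"turn":0}]'; python3 -m crank '[{"tx":4,"ty":0,"tz":-0.2,"turn":0},{"tx":8,"ty":0,"tz":-0.4,"turn":0},{"tx":11,"ty":0,"tz":-0.6,"turn":0},{"tx":13,"ty":0,"tz":-0.7,"turn":0},{"tx":13,"ty":0,"tz":-0.7,"turn":0}]'
python3 - <<'E'
from h import *
where(); print(A.T@ctrl.get_state()['ft_force'])
E
```

```text
time: 28.2
position: [0.6134, 0.088, 0.1192]
time: 28.82
position: [0.6134, 0.088, 0.1192]
time: 29.45
position: [0.6335, 0.092, 0.1309]
tool_rot: [3.038, 0.264, 0.737]
ft_force: [5.2, -2.4, -0.5]
grip_width: 0.347
grip_force: 39.7
time: 30.08
position: [0.6428, 0.0939, 0.1364]
tool_rot: [3.039, 0.264, 0.731]
ft_force: [-0.4, -3.4, 2.2]
grip_width: 0.351
grip_force: 39.7
s,y,n mm [ 0.2 -0.2  8.4] rot err deg(tool) [ 3.1  3.2 -0.4] q [-0.06  0.12 -0.17  2.    0.16  0.57 -1.74]
[ 0.19519802 -3.22065873  2.45480923]
```

Back at the home position with no pull left. Releasing and backing straight out.

```bash
python3 -m crank '[{"tx":0,"ty":0,"tz":0,"turn":0},{"tx":0,"ty":0,"tz":0,"turn":0},{"tx":0,"ty":0,"tz":0,"turn":0},{"tx":0,"ty":0,"tz":0,"turn":0},{"tx":0,"ty":0,"tz":0,"turn":0}]' 70 | tail -2; python3 -m crank '[{"tx":-2,"ty":0,"tz":-30,"turn":0},{"tx":-5,"ty":0,"tz":-80,"turn":0},{"tx":-8,"ty":0,"tz":-140,"turn":0},{"tx":-8,"ty":0,"tz":-140,"turn":0},{"tx":-8,"ty":0,"tz":-140,"turn":0}]'
python3 - <<'E'
from h import *
where(); im,d=ctrl.get_image('wrist'); P=(cloud('wrist',d)-G)@A*1000
q=P[(abs(P[...,0])<20)&(abs(P[...,1])<20)&(P[...,2]>8)&(P[...,2]<22)]; print('grip',len(q),q.min(0).round(1),q.max(0).round(1))
Pt=cloud('top',ctrl.get_image('top')[1])
for w in [(.458,.163),(.471,.096),(.485,.027),(.498,-.042)]:
    m=(np.hypot(Pt[...,0]-w[0],Pt[...,1]-w[1])<.025)&(Pt[...,2]>.04); print(w,m.sum(),np.percentile(Pt[...,2][m],[50,95]).round(4) if m.any() else None)
E
```

```text
grip_width: 0.778
grip_force: 0.0
time: 31.32
position: [0.5723, 0.088, 0.2576]
tool_rot: [3.039, 0.265, 0.732]
ft_force: [0.2, -0.0, -0.8]
grip_width: 0.806
grip_force: 0.0
s,y,n mm [-1.000e-01  7.800e+00  1.486e+02] rot err deg(tool) [ 3.1  3.2 -0.4] q [-0.04 -0.15 -0.18  2.    0.06  0.82 -1.65]
grip 563 [ -9.  -13.7   8.5] [ 8.1 14.9 17.3]
(0.458, 0.163) 0 None
(0.471, 0.096) 163 [0.5262 0.5844]
(0.485, 0.027) 97 [0.05  0.475]
(0.498, -0.042) 69 [0.0475 0.0526]
```

```bash
python3 -c "
from bench import ctrl
print(ctrl.close_job())"
```

```text
the job is handed in; nothing more can be done
None
```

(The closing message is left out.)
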